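# Swap the two wagons under the footbridge

## Robot

A 6-joint arm with a two-finger parallel gripper is mounted at the origin on the work surface; the furniture and walls round the work are solid. World frame = base frame: x ahead of the robot, y to its left, z up, the work surface at z = 0. Lengths are in m, angles in rad, forces in N, time in s.
With the tool pointing down it reaches from about 0.375 to 0.975 m from the base axis. Payload 3.8 kg.
Tool frame: the origin (TCP) lies at the very end of the fingers, on their centre line; the grasp point (between the pads) lies 19 mm behind it; z points along the fingers, y is the line along which they close (so a half turn about z gives the same grasp; the last joint's range is limited). The gripper opens to 85 mm and grips with 20 to 120 N. Pads are 22 mm wide; open, the fingers measure 114 mm over their backs; the gripper's body (76 mm by 85 mm) begins 54 mm behind the grasp point. The pads swing forward as they close: fully open they stand 13 mm farther back than shut.
Start: joints at [-1.245, 0.264, 1.604, -0, 1.274, -0.037], TCP at [0.24, -0.631, 0.231] pointing down, gripper open.
Joint ranges: [-2.63, 2.63], [-0.94, 2.18], [0.31, 2.57], [-1.31, 4.45], [0, 2.66], [-2.55, 2.55]. Speed limits (rad/s): [2.57, 2.57, 3.14, 3.14, 3.14, 3.14].

## Interface

Orientations are given as a unit quaternion [w, x, y, z].
In Python, from workcell import ctrl, solver, vision gives the robot as it stands. Calls block until the motion is done:
- ctrl.reach(position, orientation): joint-space move of the TCP to a pose.
- ctrl.move_l(position, orientation=None, rate=0.15, f_stop=None): straight line of the TCP; orientation=None keeps the orientation; rate is the mean speed in m/s. With f_stop (N) it stops when the force on the tool has changed by that much, and returns True; else False.
- ctrl.move_j(angles): joint-space move.
- ctrl.move_gripper(opening, force=None): finger opening in m; force is the grip in N (None keeps the last); returns when the fingers have stopped.
- ctrl.wait(seconds).
- solver.inverse_kinematics(position, orientation): joint angles nearest the present ones, or None.
- vision.grab_frame(name): name is "scene" or "top"; returns a dict with "color" (384x512x3 uint8, red, green, blue), "fx", "fy", "cx", "cy" (pixels), "k1" (the pictures are not rectified: a ray, as slopes to the right and down, at radius r is drawn at 1 + k1 r^2 times it, then the intrinsics apply), "world_from_camera" (4x4, takes a point from camera to world coordinates). Camera axes: x right, y up, looking along -z (the intrinsics and any distortion apply to the point x, -y, -z); pixel columns grow to the right and rows downward; lengths in m; the calibration is good to about 2 mm. A picture is of the moment at which its call begins. There is no depth.
A pose or a line that the arm cannot do raises ctrl.MotionError and nothing moves.
- ctrl.hand_in(): hands the job in; it is judged then, once.
Readings, each from a call of its own:
- ctrl.get_clock(): time.
- ctrl.get_joint_positions(): joint angles.
- ctrl.get_qvel(): joint speeds.
- ctrl.get_tau(): joint torques, N m.
- ctrl.get_position(): TCP position.
- ctrl.get_tcp_rot(): TCP orientation.
- ctrl.get_ft_force(): force on the tool from outside, world axes, zero at the start.
- ctrl.get_ft_torque(): the same for the moment, N m.
- ctrl.get_opening(): finger opening in m.
- ctrl.get_grasp_force(): force on a finger pad.
Only numpy, scipy, OpenCV 4.12 (cv2) and the standard library are available. Lean on these libraries where they do the work, as an engineer would, in place of code of your own. Each camera call takes 0.05 s, during which the arm holds its last target. There are 200 camera calls.

## Task

First lift the model footbridge off the box car and stand it upright on the middle of the plain wooden board without track. Then swap the box car and the log wagon between their two sidings, parking one of them meanwhile on the middle of the empty siding; each must stand upright along the track in the middle of the siding the other came from. Finally put the footbridge back squarely across the middle of the siding it came from, now over the log wagon, and let everything stand released, tipping nothing over on the way.

Things in the scene. Friction and masses are not known exactly. Their poses are not given: they have to be found in the camera images.
- box_car: Dark red closed model box car, 49 mm wide (x), 153 mm long (y), 66 mm high, flat roof, about 0.14 kg; wheels do not turn. At the start on bridge_siding's track with the footbridge over its middle. Origin: centre of its underside at wheel level; z up. The body is 46 mm wide, 16 to 66 mm above the origin, its middle 2 mm to +x of the origin.
- log_wagon: Grey open model log wagon with logs, 44 mm wide (x), 110 mm long (y; tub from y = -43 to +55 mm, coupling at the -y end), 40 mm high, about 0.09 kg; wheels do not turn. At the start on buffer_siding's track. Origin: centre of its underside at wheel level; z up. Grip across the tub sides, which stand 9 to 37 mm above the origin.
- footbridge: Loose grey model footbridge, 0.16 kg: deck 112 mm long (x, across the track), 36 mm wide (y) on posts with feet at x = +-50 mm. Origin: centre of its underside at foot level; z up. Opening 84 mm wide, 82 mm high. Deck slab 82 to 90 mm above the origin; solid parapets along both long sides up to 112 mm: grip across them (36 mm) at the middle.
- bridge_siding: The siding under the footbridge: a fixed plywood board 126 x 196 mm, 12 mm thick, with straight model track let flush into its top along the middle; two grey foot pads for the bridge at x = +-50 mm, flush. Origin: centre of its underside (on the table, z = 0); y runs along the track, x across it, z up.
- buffer_siding: The siding on which the log wagon stands at the start: a fixed plywood board 126 x 196 mm, 12 mm thick, with straight model track let flush into its top along the middle; a small wooden buffer stop 50 mm wide, 18 mm high above the board, at its +y end (92 to 98 mm from the middle). Origin: centre of its underside (on the table, z = 0); y runs along the track, x across it, z up.
- empty_siding: The siding with nothing on it: a fixed plywood board 126 x 196 mm, 12 mm thick, with straight model track let flush into its top along the middle. Origin: centre of its underside (on the table, z = 0); y runs along the track, x across it, z up.
- setting_board: Plain fixed wooden board without track, 126 mm (x) x 160 mm (y), 12 mm thick, empty at the start, for standing the footbridge on meanwhile. Origin: centre of its underside (on the table, z = 0), z up.
Mind the look-alikes: they are no part of the job. What is shaped like the setting_board but yellow is not meant.

How it is judged:
By the outcome, as a careful person would: the job done as asked, in the order asked, and still so for the second after the job is handed in, with the robot touching nothing.
It also fails if it takes over 128 s, if anything falls off the work surface, if the arm or the gripper's body presses on something with over 40 N, if the wrist force passes 120 N, or if a joint passes its speed limit or range.

## Working session

There is one attempt and no reset: what is moved stays moved. The work goes in short steps, each a Python script; the robot and the scene stay as the last script left them, time stands still between calls to the robot, and variables do not carry over. Pictures are saved under pics/ and viewed, at most 14 in all, crops included, and the job is handed in when it is done.

```bash
ls; mkdir -p pics; python3 - <<'E'
from workcell import ctrl, solver, vision
import cv2,numpy as np
for n in("scene","top"):
    f=vision.grab_frame(n); c=f["color"]; np.save(f"{n}0.npy",c)
    print(n,f["fx"],f["fy"],f["cx"],f["cy"],f["k1"]); print(np.round(f["world_from_camera"],4).tolist())
    cv2.imwrite(f"pics/{n}0.png",cv2.resize(c[:,:,::-1],(800,600),interpolation=cv2.INTER_CUBIC))
print(ctrl.get_clock(), ctrl.get_tcp_rot())
E
```

```text
pics
scene 493.4700229258897 493.4700229258897 253.85040014889017 186.5094541297563 -0.18869679898963182
[[-0.852, 0.411, -0.3244, -0.0643], [-0.5236, -0.6732, 0.5222, 0.7614], [-0.0038, 0.6147, 0.7887, 1.2362], [0.0, 0.0, 0.0, 1.0]]
top 383.5803616465116 383.5803616465116 261.76371025979137 188.91904910205713 -0.031434541133652585
[[-0.0265, 0.9971, -0.0714, 0.363], [-0.9994, -0.025, 0.0221, -0.022], [0.0202, 0.0719, 0.9972, 0.9873], [0.0, 0.0, 0.0, 1.0]]
0.1 [-1.02773906e-03  9.83590597e-01  1.80411910e-01 -1.55498833e-04]
```

View pics/scene0.png

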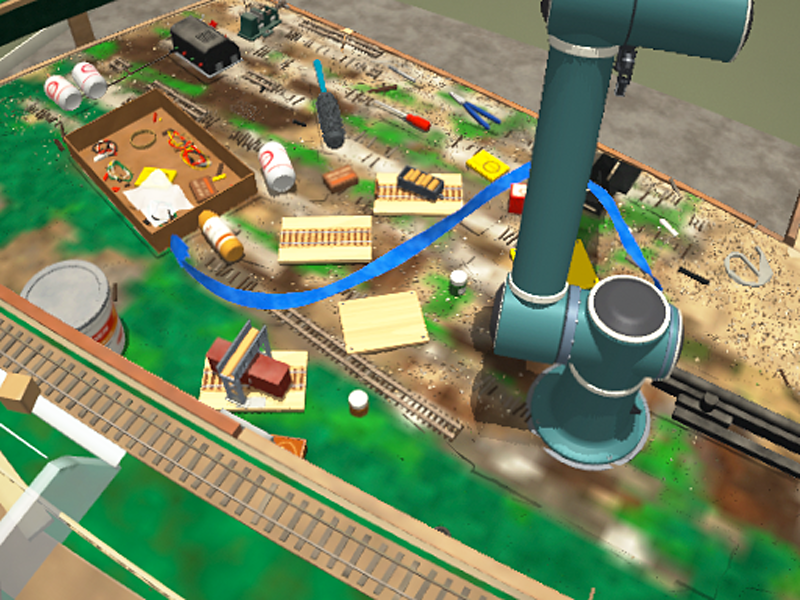

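View pics/top0.png

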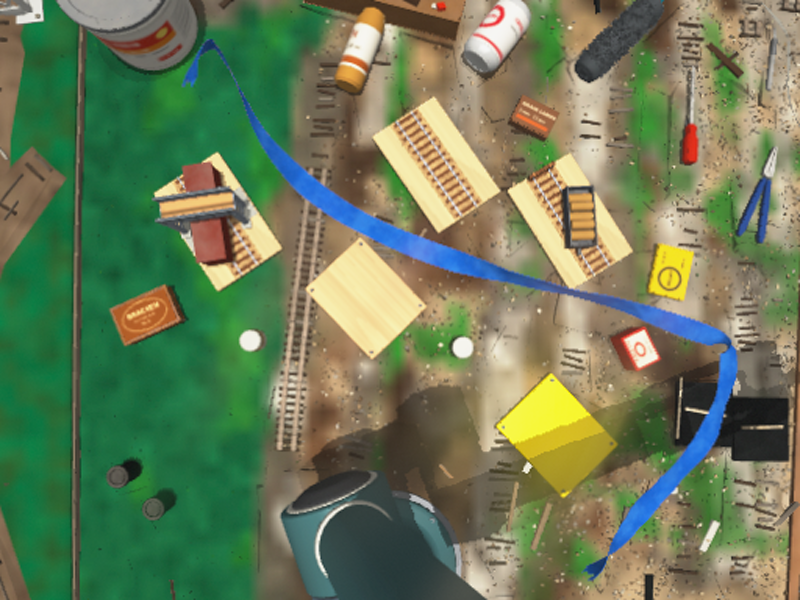

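The scene view shows the bridge and box car at (250,370), the empty siding at (325,240), the log wagon at (420,183) and the setting board at (383,322). The top view shows the same things at (210,215), (437,165), (580,215) and (365,298). All of these sit at angles to one another, and a blue ribbon crosses between them. Next I'll measure with colour masks.

```bash
cat > h.py <<'E'
import numpy as np, cv2
from workcell import ctrl, solver, vision
from scipy.spatial.transform import Rotation as R
def shot(n): return vision.grab_frame(n)
def rays(f,px):
    px=np.asarray(px,float).reshape(-1,1,2)
    K=np.array([[f["fx"],0,f["cx"]],[0,f["fy"],f["cy"]],[0,0,1]])
    u=cv2.undistortPoints(px,K,np.array([f["k1"],0,0,0.])).reshape(-1,2)
    d=np.c_[u[:,0],-u[:,1],-np.ones(len(u))]
    W=np.asarray(f["world_from_camera"]); return W[:3,3],d@W[:3,:3].T
def onplane(f,px,z):
    o,d=rays(f,px); return (o+d*((z-o[2])/d[:,2])[:,None])[:,:2]
def tri(f1,p1,f2,p2):
    o1,d1=rays(f1,p1);o2,d2=rays(f2,p2);out=[]
    for a,b in zip(d1,d2):
        t=np.linalg.lstsq(np.c_[a,-b],o2-o1,rcond=None)[0]
        out.append(np.r_[(o1+a*t[0]+o2+b*t[1])/2,np.linalg.norm(o1+a*t[0]-o2-b*t[1])])
    return np.array(out)
def hsv(f): return cv2.cvtColor(f["color"],cv2.COLOR_RGB2HSV)
def mask(f,lo,hi,k=3):
    m=cv2.inRange(hsv(f),np.array(lo),np.array(hi)); return cv2.morphologyEx(m,cv2.MORPH_CLOSE,np.ones((k,k),np.uint8))
def blobs(m,amin=60):
    c,_=cv2.findContours(m,cv2.RETR_EXTERNAL,cv2.CHAIN_APPROX_NONE); return [x for x in c if cv2.contourArea(x)>amin]
def rect(P):
    """centre, (short,long), angle of the long side, in mm/deg"""
    (cx,cy),(w,h),a=cv2.minAreaRect((np.asarray(P)*1000).astype(np.float32))
    if w>h: w,h,a=h,w,a+90
    a=a+90   # direction of long side
    return np.round([cx,cy,w,h,(a+90)%180-90],1)
E
python3 - <<'E'
from h import *
F={n:shot(n) for n in("scene","top")}
for n in F:
    f=F[n]; m=mask(f,(12,40,165),(26,140,255),5)
    m=cv2.morphologyEx(m,cv2.MORPH_OPEN,np.ones((3,3),np.uint8))
    for c in blobs(m,300):
        r=rect(onplane(f,cv2.convexHull(c).reshape(-1,2)[:,:],.012)); print(n,c.reshape(-1,2).mean(0).round(),r)
    im=f["color"][:,:,::-1].copy(); cv2.drawContours(im,blobs(m,300),-1,(255,0,255),1)
    cr=im[80:200,60:420] if n=="top" else im[90:270,120:310]
    s=min(800/cr.shape[1],600/cr.shape[0]); cv2.imwrite(f"pics/m_{n}.png",cv2.resize(cr,None,fx=s,fy=s,interpolation=cv2.INTER_CUBIC))
E
```

```text
scene [ 49. 374.] [580.5 724.6  97.4 220.2  36.2]
scene [ 76. 357.] [546.3 668.2  12.9 274.1   1.2]
scene [  4. 310.] [800.3 678.9  49.2 130.  -43.1]
scene [327. 293.] [ 73.9 161.8  56.7  98.   11.5]
scene [145. 234.] [634.1 258.6  72.8 158.5 -71.3]
scene [166. 305.] [ 506.3  443.4  174.9 1260.5    4.5]
scene [149. 157.] [794.1  24.  103.5 225.3  14.5]
scene [467. 190.] [ -99.8 -419.1  415.6  588.4  -76.9]
scene [272. 202.] [ 429.7 -107.   371.4  670.6  -74.9]
scene [420. 120.] [  79.1 -623.1  125.4  126.4    3.1]
scene [203. 135.] [ 742.2 -147.9  250.8  525.    -1.2]
scene [220.  98.] [ 770.1 -329.9  150.4  328.7   -6.3]
scene [240.  59.] [ 846.5 -575.9  374.7  931.7   -5.7]
scene [151.  12.] [1344.4 -691.5  229.6  413.6  -15.6]
top [419. 374.] [ -26.  -439.    81.8  267.3   87.2]
top [313. 363.] [  -6.7 -162.3   80.1   95.8   -1.8]
top [493. 329.] [  79.7 -603.2  142.5  309.1   -3.4]
top [215. 242.] [302.   77.7  45.2  79.4   5. ]
top [187. 257.] [268.8 146.2  50.3 155.   -0.7]
top [321. 240.] [ 293.7 -203.1  114.7  223.9    3. ]
top [373. 226.] [ 334.2 -318.8   95.6  189.1    6.9]
top [473. 205.] [ 378.3 -585.8   51.9   86.3    5.5]
top [245. 192.] [446.2  -4.9 235.7 236.6 -56.6]
top [154. 161.] [514.  235.7  77.2 126.  -56.4]
top [323. 153.] [ 522.9 -200.5   51.    91.8   30.5]
top [502. 131.] [ 570.8 -684.5   53.9  124.1  -10.4]
top [129. 123.] [605.9 299.6  90.6 132.9 -57.8]
top [366. 109.] [ 617.8 -308.6  194.9  374.     4.2]
top [371.  23.] [ 872.4 -339.4   58.    88.9  -41.8]
top [458.  94.] [ 661.9 -591.   239.6  578.5  -11.4]
top [274.  64.] [740.3 -67.3 262.4 399.2  -1.8]
```

View pics/m_top.png

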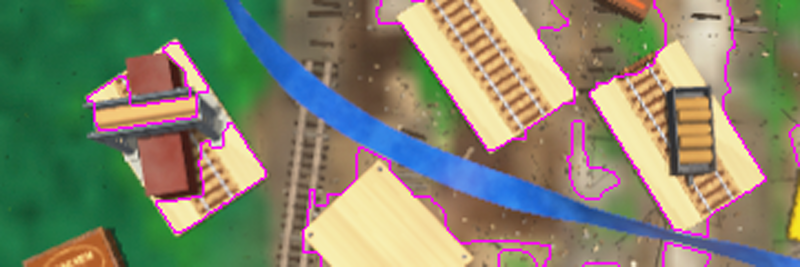

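View pics/m_scene.png

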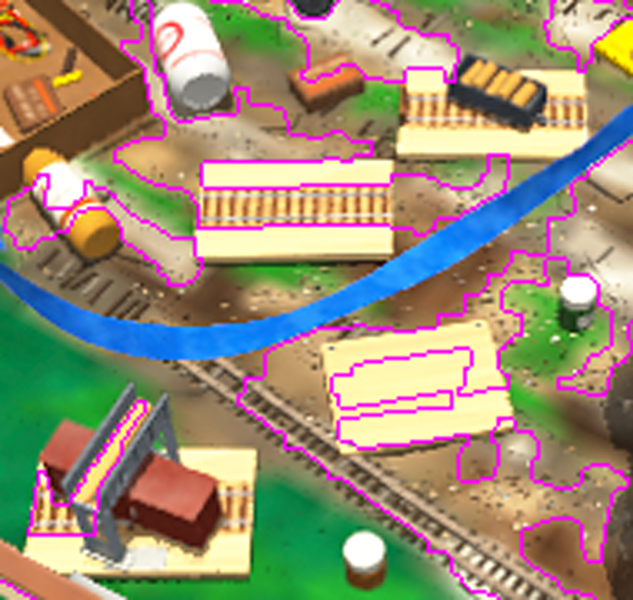

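```bash
cat > meas.py <<'E'
from h import *
T=lambda L:np.array(L)*.64
S=lambda L:np.array([120,90])+np.array(L)/3.333
ROI={"bridge":(T([(215,150),(285,245),(222,295),(150,190)]),S([(40,445),(257,448),(248,577),(25,565)])),
"empty":(T([(433,95),(502,190),(440,233),(372,138)]),S([(203,160),(393,160),(392,262),(196,257)])),
"buffer":(T([(570,150),(635,245),(572,290),(506,190)]),S([(402,68),(588,70),(586,158),(397,155)])),
"setting":(T([(361,236),(428,305),(372,360),(305,292)]),S([(322,345),(488,320),(514,420),(342,453)]))}
def zc(f1,c1,f2,c2,z0):
    o1=f1["world_from_camera"][:3,3];o2=f2["world_from_camera"][:3,3]
    a=np.r_[c1[:2]/1000,z0]-o1;b=np.r_[c2[:2]/1000,z0]-o2
    t=np.linalg.lstsq(np.c_[a,-b],o2-o1,rcond=None)[0]
    p,q=o1+a*t[0],o2+b*t[1]; return np.round(1000*np.r_[(p+q)/2,np.linalg.norm(p-q)],1)
def inroi(f,m,P,s=1.08):
    P=np.asarray(P,float);P=P.mean(0)+(P-P.mean(0))*s
    r=np.zeros_like(m);cv2.fillPoly(r,[np.round(P).astype(int)],255);m=m&r
    m=cv2.morphologyEx(m,cv2.MORPH_OPEN,np.ones((2,2),np.uint8))
    return m
def hull(m,amin=15):
    return cv2.convexHull(np.vstack(blobs(m,amin))).reshape(-1,2)
E
python3 - <<'E'
from meas import *
t,s=shot("top"),shot("scene")
ov=[]
for k,(pt,ps) in ROI.items():
    o=[]
    for f,P in((t,pt),(s,ps)):
        m=inroi(f,mask(f,(14,45,222),(28,150,255),1),P); h=hull(m); o.append(rect(onplane(f,h,.012))); ov.append((f,h))
    print(k,o[0],o[1],"corner-hand t",rect(onplane(t,pt,.012)),"s",rect(onplane(s,ps,.012)),"tri",zc(t,o[0],s,o[1],.012))
# red car roof, deck, wagon logs: list colours
for n,f,pts in(("top",t,[(200,178),(210,240),(195,207),(180,198),(180,217),(578,215),(570,215),(592,215)]),("scene",s,[(225,355),(265,370),(250,357),(247,348),(420,178),(408,190)])):
    print(n,[hsv(f)[int(y*.64),int(x*.64)].tolist() for x,y in pts])
# ribbon ends
print("ribbon",tri(t,T([(197,80),(600,570)]),s,T([(180,243),(655,285)])).round(3))
for n,f,(x0,y0,x1,y1) in(("top",t,(90,85,420,235)),("scene",s,(120,95,310,270))):
    im=f["color"][:,:,::-1].copy()
    for g,h in ov:
        if g is f: cv2.polylines(im,[h],True,(255,0,255),1)
    a=im[85:200,90:190] if n=="top" else im[195:270,120:200]
    b=im[85:200,320:420] if n=="top" else im[95:170,230:310]
    cv2.imwrite(f"pics/z_{n}.png",cv2.resize(np.hstack([a,b]),None,fx=4 if n=="top" else 5,fy=4 if n=="top" else 5,interpolation=cv2.INTER_CUBIC))
E
```

```text
bridge [560.3 268.  128.4 194.3  32.6] [554.5 257.6 117.9 196.9  25. ] corner-hand t [565.3 265.8 130.1 212.8  33.8] s [558.6 267.4 131.3 200.6  30.9] tri [554.  262.9  22.1   9. ]
empty [649.1 -96.  124.4 194.8  32.7] [636.5 -92.9  57.3 197.1  66.3] corner-hand t [651.4 -95.1 126.5 198.   33.7] s [642.9 -91.4 136.4 198.8  31.1] tri [647.3 -98.6   2.1  10. ]
buffer [ 548.1 -316.5  124.7  195.2   30. ] [ 549.7 -325.3  100.4  186.6   31.3] corner-hand t [ 553.3 -316.7  131.1  198.    31.2] s [ 542.2 -314.6  131.2  200.6   30.3] tri [ 544.4 -313.2   24.9    2.7]
setting [429.2  25.4 124.2 159.3  42.5] [424.5  25.4 117.9 161.   41.7] corner-hand t [430.4  26.2 129.3 157.8  43. ] s [423.9  26.7 122.9 158.3  42.5] tri [427.5  24.6   9.2   4.2]
top [[5, 131, 166], [5, 141, 166], [16, 135, 223], [105, 22, 70], [103, 23, 136], [17, 155, 221], [16, 28, 138], [18, 150, 228]]
scene [[103, 16, 145], [5, 148, 204], [105, 29, 89], [15, 162, 217], [17, 166, 220], [14, 44, 64]]
ribbon [[ 0.697  0.222  0.265  0.015]
 [-0.01  -0.333  0.024  0.004]]
```

View pics/z_top.png

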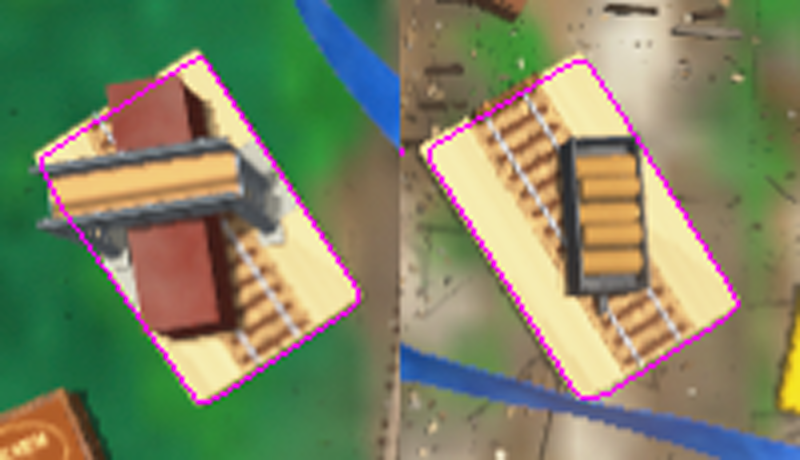

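View pics/z_scene.png

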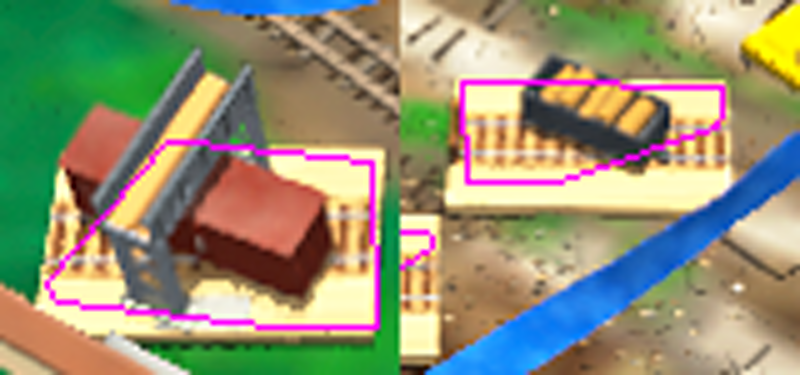

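The zooms show the board outlines fitted well in top. The bridge deck is at zoom (150,180), the roof runs from (150,85) to (185,330), and the wagon tub from (565,140) to (648,295) with its coupling towards the lower end. The scene masks came out too tight. One more measuring pass will do edge fits, object tops and a check of the ribbon's height.

```bash
cat >> meas.py <<'E'
def edgefit(f,m,z):
    """rect from hull, then refine angle from long-edge hull-near contour points"""
    h=hull(m); r=rect(onplane(f,h,z)); 
    C=onplane(f,np.vstack(blobs(m,15)).reshape(-1,2),z)*1000
    out=[]
    for it in range(2):
        a=np.radians(r[4]); u=np.array([np.cos(a),np.sin(a)]);v=np.array([-u[1],u[0]]); q=np.c_[(C-r[:2])@u,(C-r[:2])@v]
        sl=[]
        for sg in(-1,1):
            k=(abs(q[:,1]-sg*r[2]/2)<4)&(abs(q[:,0])<r[3]/2-8)
            if k.sum()>8:
                p=np.polyfit(q[k,0],q[k,1],1); sl.append((k.sum(),np.degrees(np.arctan(p[0])),p[1]))
        out=sl
    return r,[(n,round(r[4]+d,1),round(o,1)) for n,d,o in out]
def proj(f,P):
    W=f["world_from_camera"];c=(np.asarray(P)-W[:3,3])@W[:3,:3]
    u=np.c_[c[:,0],-c[:,1]]/-c[:,2:3]; u=u*(1+f["k1"]*(u**2).sum(1,keepdims=True))
    return u*f["fx"]+[f["cx"],f["cy"]]
E
python3 - <<'E'
from meas import *
t,s=shot("top"),shot("scene")
for k,(pt,ps) in ROI.items():
    for n,f,P,v in(("t",t,pt,210),("s",s,ps,190)):
        m=inroi(f,mask(f,(12,35,v),(30,160,255),1),P,1.04); print(k,n,*edgefit(f,m,.012))
def obj(name,z,tm,sm):
    a=edgefit(t,tm,z);b=edgefit(s,sm,z); print(name,"t",*a,"\n  s",*b,"\n  tri",zc(t,a[0],s,b[0],z))
box=lambda f,m,P:inroi(f,m,P,1.)
bt,bs=T([(140,140),(290,140),(290,300),(140,300)]),T([(190,310),(320,310),(320,420),(190,420)])
wt,ws=T([(550,170),(610,170),(610,260),(550,260)]),T([(390,155),(455,155),(455,205),(390,205)])
red=lambda f,v:mask(f,(0,90,v),(10,255,255),1)
obj("roof",.078,box(t,red(t,145),bt),box(s,red(s,140),bs))
wood=lambda f:mask(f,(12,110,170),(22,200,255),3)
obj("deck",.102,box(t,wood(t),T([(150,185),(240,185),(240,225),(150,225)])),box(s,wood(s),T([(218,330),(262,330),(262,405),(218,405)])))
obj("logs",.049,box(t,wood(t),T([(562,180),(600,180),(600,256),(562,256)])),box(s,wood(s),ws))
dark=lambda f,v:mask(f,(0,0,0),(179,90,v),5)
obj("tub",.049,box(t,dark(t,110),wt),box(s,dark(s,110),ws))
g=lambda f:mask(f,(95,8,40),(125,70,200),3)
obj("parapets",.124,box(t,g(t),T([(145,175),(250,175),(250,235),(145,235)])),box(s,g(s),T([(215,315),(275,315),(275,405),(215,405)])))
# ribbon height
bm=[mask(f,(100,150,120),(120,255,255),3) for f in(t,s)]
D=cv2.distanceTransform(255-bm[1],cv2.DIST_L2,5)
for x,y in[(205,48),(240,100),(290,180),(370,232),(450,262),(560,290),(650,315),(725,350),(700,440),(620,545)]:
    zs=np.arange(0,.5,.01);P=[np.r_[onplane(t,[(x*.64,y*.64)],z)[0],z] for z in zs];q=np.round(proj(s,P)).astype(int)
    ok=[round(z,2) for z,(a,b) in zip(zs,q) if 0<=a<512 and 0<=b<384 and D[b,a]<1]
    print((x,y),np.round(P[0][:2],2),ok[:1],ok[-1:])
E
```

```text
bridge t [560.6 267.7 129.1 194.3  32.8] [(np.int64(41), np.float64(32.9), np.float64(-63.5))]
bridge s [557.1 265.6 130.2 196.3  32. ] [(np.int64(18), np.float64(29.9), np.float64(-62.7)), (np.int64(42), np.float64(31.8), np.float64(64.4))]
empty t [649.6 -95.7 125.2 196.8  32.8] [(np.int64(56), np.float64(32.6), np.float64(-61.4)), (np.int64(56), np.float64(32.7), np.float64(61.4))]
empty s [643.9 -94.6 130.1 198.8  31.3] [(np.int64(12), np.float64(31.1), np.float64(-64.8)), (np.int64(38), np.float64(31.3), np.float64(65.0))]
buffer t [ 550.1 -319.5  133.4  196.1   29.7] [(np.int64(59), np.float64(30.0), np.float64(65.2))]
buffer s [ 541.1 -312.6  129.7  197.    30.5] [(np.int64(30), np.float64(29.3), np.float64(-62.9)), (np.int64(26), np.float64(31.5), np.float64(63.4))]
setting t [429.1  25.2 126.2 159.1  43. ] [(np.int64(41), np.float64(42.3), np.float64(-61.3)), (np.int64(44), np.float64(42.7), np.float64(61.6))]
setting s [421.4  27.1 126.7 167.9  42.5] [(np.int64(43), np.float64(42.4), np.float64(-61.2)), (np.int64(44), np.float64(42.9), np.float64(61.4))]
roof t [562.8 267.6  45.4 151.    9.2] [(np.int64(34), np.float64(8.5), np.float64(-21.0)), (np.int64(35), np.float64(9.1), np.float64(21.4))] 
  s [547.8 320.4 147.  151.5   9.1] [(np.int64(25), np.float64(8.9), np.float64(-71.9))] 
  tri [581.9 292.2   6.3   7.2]Traceback (most recent call last):
  File "<stdin>", line 14, in <module>
  File "<stdin>", line 7, in obj
  File "meas.py", line 22, in edgefit
    h=hull(m); r=rect(onplane(f,h,z));
  File "meas.py", line 19, in hull
    return cv2.convexHull(np.vstack(blobs(m,amin))).reshape(-1,2)
                          ~~~~~~~~~^^^^^^^^^^^^^^^
    return _nx.concatenate(arrs, 0, dtype=dtype, casting=casting)
           ~~~~~~~~~~~~~~~^^^^^^^^^^^^^^^^^^^^^^^^^^^^^^^^^^^^^^^
ValueError: need at least one array to concatenate
```

```bash
cat > m3.py <<'E'
from meas import *
t,s=shot("top"),shot("scene")
def obj(name,z,tm,sm):
    try:
        a=edgefit(t,tm,z);print(name,"t",*a)
        b=edgefit(s,sm,z); print("  s",*b,"\n  tri",zc(t,a[0],s,b[0],z))
    except Exception as e: print(name,e,(tm>0).sum(),(sm>0).sum())
box=lambda f,m,P:inroi(f,m,P,1.)
B=lambda x0,y0,x1,y1:T([(x0,y0),(x1,y0),(x1,y1),(x0,y1)])
wt,ws=B(550,170,610,260),B(390,155,455,205)
red=lambda f,v:mask(f,(0,90,v),(10,255,255),1)
obj("roof",.078,box(t,red(t,145),B(140,140,290,300)),box(s,red(s,175),B(190,310,310,410)))
wood=lambda f:mask(f,(11,100,160),(23,210,255),1)
obj("deck",.102,box(t,wood(t),B(150,182,240,225)),box(s,wood(s),B(218,322,262,382)))
obj("logs",.049,box(t,wood(t),B(562,180,600,256)),box(s,wood(s),ws))
dark=lambda f,v:mask(f,(0,0,0),(179,90,v),5)
obj("tub",.049,box(t,dark(t,110),wt),box(s,dark(s,110),ws))
g=lambda f:mask(f,(95,8,40),(125,70,200),1)
obj("parapets",.124,box(t,g(t),B(145,175,250,235)),box(s,g(s),B(215,315,275,405)))
bm=[mask(f,(100,150,120),(120,255,255),3) for f in(t,s)]
D=cv2.distanceTransform(255-bm[1],cv2.DIST_L2,5)
for x,y in[(205,48),(240,100),(290,180),(370,232),(450,262),(560,290),(650,315),(725,350),(700,440),(620,545)]:
    zs=np.arange(0,.5,.01);P=[np.r_[onplane(t,[(x*.64,y*.64)],z)[0],z] for z in zs];q=np.round(proj(s,P)).astype(int)
    ok=[round(z,2) for z,(a,b) in zip(zs,q) if 0<=a<512 and 0<=b<384 and D[b,a]<1]
    print((x,y),np.round(P[0][:2],2),ok[:1],ok[-1:])
for n,f,b in(("t",t,(95,105,160,185)),("s",s,(125,198,190,260))):
    a=np.vstack([f["color"][b[1]:b[3],b[0]:b[2],::-1]]); cv2.imwrite(f"pics/k_{n}.png",cv2.resize(a,None,fx=7,fy=7,interpolation=cv2.INTER_CUBIC))
E
python3 m3.py
```

```text
roof t [562.8 267.6  45.4 151.    9.2] [(np.int64(34), np.float64(8.5), np.float64(-21.0)), (np.int64(35), np.float64(9.1), np.float64(21.4))]
  s [548.3 320.5 147.  150.4   9.1] [(np.int64(22), np.float64(8.9), np.float64(-71.9))] 
  tri [582.1 292.3   6.5   7.7]
deck t [582.1 273.   51.5 107.4 -82.6] [(np.int64(39), np.float64(-82.3), np.float64(-24.3))]
deck need at least one array to concatenate 479 42
logs t [ 533.2 -325.6   39.6  104.6    4.2] [(np.int64(15), np.float64(2.7), np.float64(-17.1)), (np.int64(18), np.float64(2.9), np.float64(18.0))]
  s [ 540.8 -286.    73.3  110.1   85.3] [] 
  tri [ 553.1 -333.9    2.5   26.6]
tub t [ 5.47e+02 -3.19e+02  5.13e+01  9.88e+01  4.00e-01] [(np.int64(32), np.float64(1.6), np.float64(23.1))]
  s [ 530.9 -305.2   69.7  115.5   -0.7] [] 
  tri [ 549.3 -330.2   19.2    7.8]
parapets t [555.2 255.7  56.8 124.7 -82.3] [(np.int64(55), np.float64(-82.2), np.float64(26.7))]
  s [537.4 291.7  74.5 151.7 -77.2] [(np.int64(9), np.float64(-80.1), np.float64(34.5))] 
  tri [565.2 271.1  74.6   2.1]
(205, 48) [0.87 0.29] [np.float64(0.24)] [np.float64(0.25)]
(240, 100) [0.77 0.23] [np.float64(0.13)] [np.float64(0.15)]
(290, 180) [0.63 0.15] [np.float64(0.05)] [np.float64(0.09)]
(370, 232) [0.54 0.02] [np.float64(0.02)] [np.float64(0.06)]
(450, 262) [ 0.49 -0.11] [np.float64(0.0)] [np.float64(0.06)]
(560, 290) [ 0.44 -0.3 ] [np.float64(0.0)] [np.float64(0.03)]
(650, 315) [ 0.39 -0.45] [np.float64(0.0)] [np.float64(0.29)]
(725, 350) [ 0.33 -0.57] [] []
(700, 440) [ 0.18 -0.52] [np.float64(0.0)] [np.float64(0.08)]
(620, 545) [ 0.02 -0.38] [np.float64(0.0)] [np.float64(0.09)]
```

View pics/k_t.png

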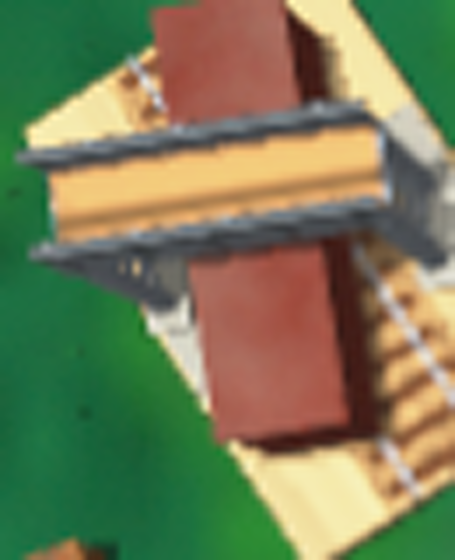

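View pics/k_s.png

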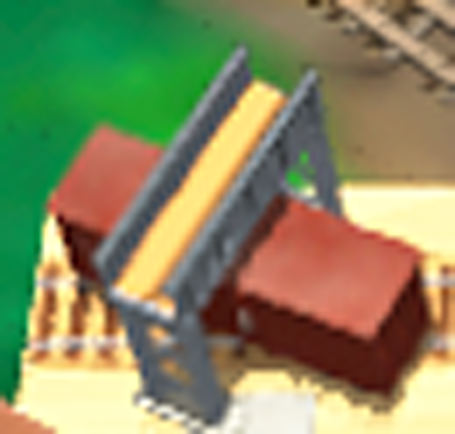

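k_t shows the parapet tops from (20,157) to (368,104) and from (32,255) to (385,203), with the lower roof corners at (217,440) and (350,428). k_s shows the same parapets from (100,262) to (243,48) and from (183,290) to (318,72). I'll triangulate these corners.

```bash
cat > tri1.py <<'E'
from meas import *
t,s=shot("top"),shot("scene")
kt=lambda L:np.array(L)/7+[95,105]-.43
ks=lambda L:np.array(L)/7+[125,198]-.43
zt=lambda L:(np.array(L)-[400,0])/4+[320,85]-.4
zs=lambda L:(np.array(L)-[400,0])/5+[230,95]-.4
def rep(n,a,b,z):
    P=tri(t,a,s,b)*1000; print(n,P.round(0).tolist(),"mean",P.mean(0).round(1))
    for nm,f,q in(("t",t,a),("s",s,b)): print("  ",nm,"at z",rect(onplane(f,q,z)),(onplane(f,q,z).mean(0)*1000).round(1))
rep("parapet",kt([(20,155),(368,104),(32,252),(385,203)]),ks([(100,262),(243,48),(183,290),(318,72)]),.124)
rep("roof",kt([(152,10),(282,-2),(217,440),(350,428)]),ks([(50,200),(102,125),(368,338),(420,260)]),.078)
rep("tub",zt([(565,140),(637,137),(650,293),(570,295)]),zs([(525,95),(550,58),(668,105),(645,143)]),.049)
E
python3 tri1.py
```

```text
parapet [[573.0, 328.0, 125.0, 6.0], [589.0, 216.0, 121.0, 3.0], [539.0, 322.0, 127.0, 10.0], [556.0, 210.0, 122.0, 4.0]] mean [564.3 269.1 123.7   5.9]
   t at z [566.8 270.2  33.3 115.7 -83. ] [567.  270.5]
   s at z [561.6 268.8  36.1 111.8 -80.7] [561.  268.7]
roof [[633.0, 300.0, 84.0, 6.0], [639.0, 258.0, 80.0, 2.0], [486.0, 280.0, 77.0, 4.0], [491.0, 237.0, 71.0, 1.0]] mean [562.1 268.6  78.    3. ]
   t at z [563.8 269.3  45.2 155.3   8.6] [563.9 269.4]
   s at z [560.9 268.4  40.5 152.1   6.3] [560.7 268.3]
tub [[594.0, -298.0, 48.0, 9.0], [599.0, -344.0, 44.0, 4.0], [501.0, -346.0, 45.0, 1.0], [496.0, -295.0, 54.0, 8.0]] mean [ 547.6 -320.6   47.8    5.4]
   t at z [ 5.496e+02 -3.193e+02  5.040e+01  9.900e+01  2.000e-01] [ 549.4 -319. ]
   s at z [ 544.5 -320.5   41.3   97.9    1.5] [ 544.6 -320.4]
```

Heights agree with the text: parapets 124, roof 78 and tub 48 mm above the table, all on a 12 mm board. Next I move the bridge to the setting board.

```bash
cat > act.py <<'E'
from h import *
ZT=.25
def q(phi):
    a=np.radians(phi); y=np.array([np.cos(a),np.sin(a),0]); z=np.array([0,0,-1.]); x=np.cross(y,z)
    o=R.from_matrix(np.c_[x,y,z]).as_quat(); return np.array([o[3],o[0],o[1],o[2]])
def variant(poses):
    """poses [(x,y,phi)]: common half-turn offset with the smallest last joint"""
    best=None
    for off in(0,180,-180):
        J=[solver.inverse_kinematics([x,y,ZT],q(p+off)) for x,y,p in poses]
        if any(j is None for j in J): continue
        c=max(abs(j[5]) for j in J)
        if best is None or c<best[0]: best=(c,off)
    return best[1]
def pick(x,y,phi,z,force,op=.085):
    ctrl.move_gripper(op); ctrl.reach([x,y,ZT],q(phi))
    hit=ctrl.move_l([x,y,z],rate=.15,f_stop=15); 
    ctrl.move_gripper(.0,force=force); o=ctrl.get_opening()
    print("pick hit",hit,"opening",round(o,4),"grip",ctrl.get_grasp_force(),"tcp",np.round(ctrl.get_position(),4))
    if o<.02: raise SystemExit("nothing gripped")
    f0=ctrl.get_ft_force(); ctrl.move_l([x,y,ZT],rate=.12); print("lifted",round(ctrl.get_opening(),4),"dF",np.round(ctrl.get_ft_force()-f0,1))
def place(x,y,phi,z,op=.085):
    ctrl.reach([x,y,ZT],q(phi)); ctrl.move_l([x,y,z+.02],rate=.12)
    hit=ctrl.move_l([x,y,z-.002],rate=.02,f_stop=2.5); print("place hit",hit,"z",np.round(ctrl.get_position(),4))
    ctrl.move_gripper(op); ctrl.move_l([x,y,ZT],rate=.15); print("t",ctrl.get_clock())
def home():
    ctrl.move_j([-1.245,.264,1.604,0,1.274,-.037])
E
python3 - <<'E'
from act import *
A=(.5643,.2693,7.5); B=(.427,.0256,42.6+90)
o={}
best=min(((variant([A,(B[0],B[1],B[2]+k)]),k) for k in(0,180)),key=lambda v:max(abs(solver.inverse_kinematics([x,y,ZT],q(p+v[0]))[5]) for x,y,p in(A,(B[0],B[1],B[2]+v[1]))))
off,k=best; print(best)
pick(A[0],A[1],A[2]+off,.093,40)
place(B[0],B[1],B[2]+k+off,.093)
home()
t,s=shot("top"),shot("scene"); np.save("t1.npy",t["color"])
a=cv2.resize(t["color"][80:240,80:300,::-1],(550,400),interpolation=cv2.INTER_CUBIC)
b=cv2.resize(s["color"][170:270,120:290,::-1],None,fx=600/170/2.4,fy=600/170/2.4)
cv2.imwrite("pics/a1t.png",cv2.resize(t["color"][85:245,85:285,::-1],None,fx=3.75,fy=3.75,interpolation=cv2.INTER_CUBIC))
cv2.imwrite("pics/a1s.png",cv2.resize(s["color"][165:270,120:290,::-1],None,fx=4.5,fy=4.5,interpolation=cv2.INTER_CUBIC))
E
```

```text
(0, 180)
pick hit False opening 0.0354 grip 40.5575305223465 tcp [0.5649 0.2695 0.0937]
lifted 0.0354 dF [-0.3  0.2 -4. ]
place hit True z [0.4268 0.0255 0.0936]
t 12.3333
```

View pics/a1t.png

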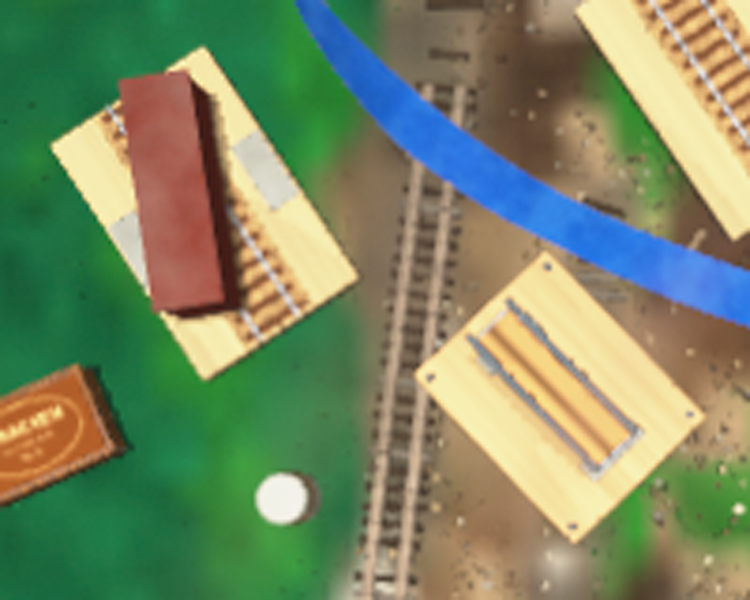

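View pics/a1s.png

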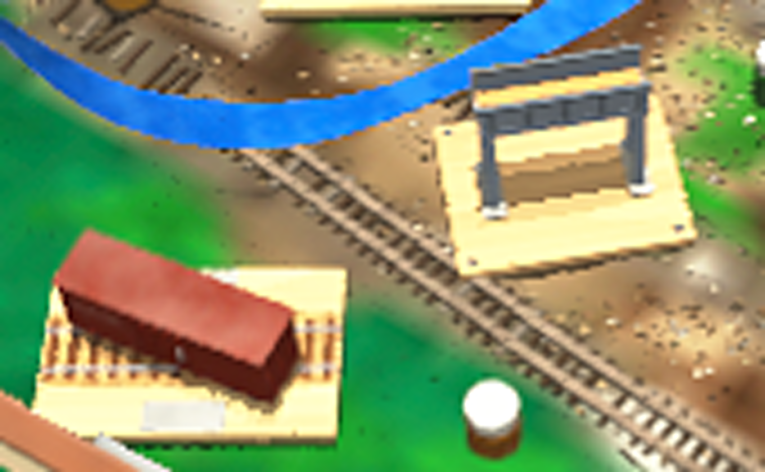

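The bridge stands upright on the setting board, at (555,385) in a1t with its feet on the board in a1s. I'll refine the bridge siding, bridge and car poses, then park the car on the empty siding.

```bash
python3 - <<'E'
from act import *; from meas import *
t,s=shot("top"),shot("scene")
at=lambda L:np.array(L)/3.75+[85,85]-.37
as_=lambda L:np.array(L)/4.5+[120,165]-.4
def rp(n,a,b,z): print(n,"t",rect(onplane(t,a,z)),"s",rect(onplane(s,b,z)),"z",(tri(t,a,s,b)[:,2]*1000).round(0))
rp("bsiding",at([(205,45),(357,277),(208,381),(52,147)]),as_([(203,268),(347,268),(340,436),(33,428)]) if 0 else as_([(347,268),(338,436),(34,428),(50,272)])[[3,0,1,2]],.012)
rp("bridge",at([(510,300),(640,430),(597,476),(469,336)]),as_([(472,70),(640,45),(650,85),(476,110)]),.124)
m=lambda f,v,P:inroi(f,mask(f,(0,90,v),(10,255,255),1),P,1.)
a=edgefit(t,m(t,140,at([(100,60),(240,60),(240,330),(100,330)])),.078);print(a)
rp("roof",at([(120,80),(187,70),(222,302),(153,312)]),as_([(57,277),(90,230),(296,320),(268,367)]),.078)
n=inroi(t,mask(t,(12,35,210),(30,160,255),1),at([(205,45),(357,277),(208,381),(52,147)]),1.04);print(edgefit(t,n,.012))
E
```

```text
bsiding t [563.9 266.5 125.8 196.1  33.1] s [559.7 268.2 127.  200.2  32.7] z [ 9. 13.  6. 18.]
bridge t [430.3  23.9  37.6 114.3  41.1] s [426.9  25.3  33.5 112.1  41.8] z [123. 119. 124. 123.]
(array([562.7, 267.9,  45.6, 151.2,   8.7]), [(np.int64(55), np.float64(8.7), np.float64(-21.6)), (np.int64(55), np.float64(9.1), np.float64(21.0))])
roof t [564.5 269.8  44.1 153.3   8.1] s [557.6 267.2  39.6 155.1   6.8] z [84. 79. 69. 78.]
(array([561.7, 266. , 125.1, 194.2,  32.8]), [(np.int64(41), np.float64(32.9), np.float64(-61.5)), (np.int64(34), np.float64(32.8), np.float64(61.5))])
```

```bash
python3 - <<'E'
from act import *
A=(.561,.268,98.7); B=(.647,-.0955,122.3)
off=variant([A,B]); print(off)
pick(A[0],A[1],A[2]+off,.040,40)
place(B[0],B[1],B[2]+off,.040)
home()
t,s=shot("top"),shot("scene")
cv2.imwrite("pics/b_t.png",np.hstack([cv2.resize(f["color"][y:y+h,x:x+w,::-1],(400,480),interpolation=cv2.INTER_CUBIC) for f,x,y,w,h in((t,230,55,100,120),(s,170,100,100,120))]))
E
```

```text
180
pick hit False opening 0.0462 grip 40.49447536468506 tcp [0.5614 0.2683 0.0407]
lifted 0.0457 dF [ 1.4 -0.6 -4.8]
place hit True z [ 0.6467 -0.0955  0.0407]
t 28.45
```

View pics/b_t.png

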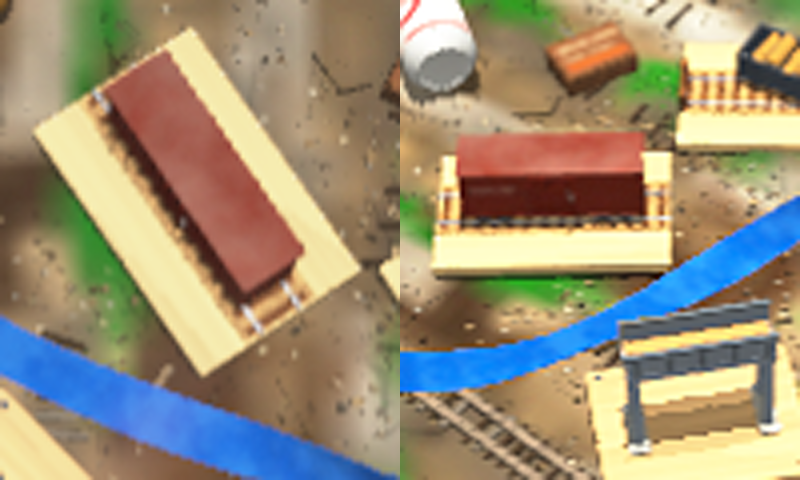

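The car stands upright along the empty siding's track, roof at (205,170) in the left half of the picture. A brake knob on its left side at (182,222) marks its -x side. Next I move the log wagon to the bridge siding.

```bash
python3 - <<'E'
from act import *; from meas import *
A=(.547,-.3205,92.); B=(.5656,.2702,122.6)
off=variant([A,B]); print(off)
pick(A[0],A[1],A[2]+off,.021,30)
place(B[0],B[1],B[2]+off,.021)
home()
t,s=shot("top"),shot("scene")
cv2.imwrite("pics/c.png",np.hstack([cv2.resize(f["color"][y:y+h,x:x+w,::-1],(400,400),interpolation=cv2.INTER_CUBIC) for f,x,y,w,h in((t,95,90,100,100),(s,120,180,100,100))]))
P=T([(570,150),(635,245),(572,290),(506,190)]);print("buffer",edgefit(t,inroi(t,mask(t,(14,40,218),(28,150,255),1),P,1.06),.012))
m=inroi(t,mask(t,(0,90,140),(10,255,255),1),T([(433,95),(502,190),(440,233),(372,138)]),1.);print("roof",edgefit(t,m,.078))
E
```

```text
180
pick hit False opening 0.0443 grip 32.80048906803131 tcp [ 0.5474 -0.3208  0.0217]
lifted 0.0439 dF [ 0.9 -0.2 -4.9]
place hit True z [0.5653 0.2701 0.0217]
t 44.0083
buffer (array([ 548.6, -316.4,  125.6,  196.1,   30. ]), [(np.int64(59), np.float64(29.6), np.float64(-60.9)), (np.int64(59), np.float64(30.0), np.float64(61.6))])
roof (array([647.8, -96.3,  45.3, 151.2,  33. ]), [(np.int64(46), np.float64(33.0), np.float64(-21.3)), (np.int64(45), np.float64(32.1), np.float64(21.0))])
```

View pics/c.png

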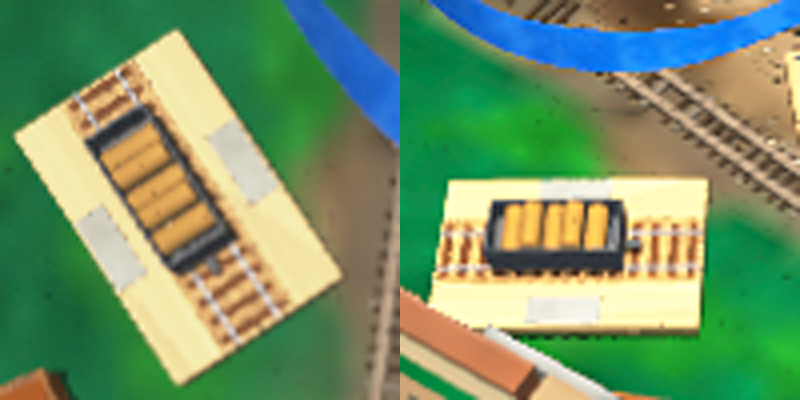

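The wagon stands along the bridge siding's track, at (160,190) in the left half. Now the box car goes to the buffer siding.

```bash
python3 - <<'E'
from act import *; from meas import *
A=(.6467,-.0955,122.3); B=(.5475,-.3175,120.)
off=variant([A,B]); print(off)
pick(A[0],A[1],A[2]+off,.040,40)
place(B[0],B[1],B[2]+off,.040)
home()
t,s=shot("top"),shot("scene")
cv2.imwrite("pics/d.png",np.hstack([cv2.resize(f["color"][y:y+h,x:x+w,::-1],(400,400),interpolation=cv2.INTER_CUBIC) for f,x,y,w,h in((t,315,90,100,100),(s,225,90,100,100))]))
m=inroi(t,mask(t,(0,90,140),(10,255,255),1),T([(570,140),(645,245),(572,290),(500,180)]),1.);print("roof",edgefit(t,m,.078))
ct=lambda L:np.array(L)/4+[95,90]-.37
P=ct([(177,30),(342,274),(180,385),(15,133)]);print("bsid",edgefit(t,inroi(t,mask(t,(12,35,210),(30,160,255),1),P,1.04),.012))
print("tub",rect(onplane(t,ct([(88,142),(148,107),(232,240),(172,272)]),.049)))
cs=lambda L:(np.array(L)-[400,0])/4+[120,180]-.37
print("tub s",rect(onplane(s,cs([(490,200),(622,200),(625,250),(488,250)]),.049)),"board s",rect(onplane(s,cs([(449,180),(708,180),(700,330),(430,325)]),.012)))
E
```

```text
180
pick hit False opening 0.046 grip 40.62851428985596 tcp [ 0.647  -0.0955  0.0408]
lifted 0.0457 dF [ 1.5 -0.9 -5.8]
place hit True z [ 0.5472 -0.3174  0.0407]
t 59.5583
roof (array([ 548.2, -318.5,   44.2,  152.4,   29.9]), [(np.int64(47), np.float64(29.7), np.float64(-21.0)), (np.int64(48), np.float64(30.0), np.float64(21.0))])
bsid (array([561.7, 266. , 125.1, 194.2,  32.8]), [(np.int64(41), np.float64(32.9), np.float64(-61.5)), (np.int64(40), np.float64(32.8), np.float64(61.5))])
tub [565.7 268.   42.7 100.7  31.4]
tub s [562.2 269.   42.3 102.3  32. ] board s [558.1 267.6 127.3 198.7  31.8]
```

View pics/d.png

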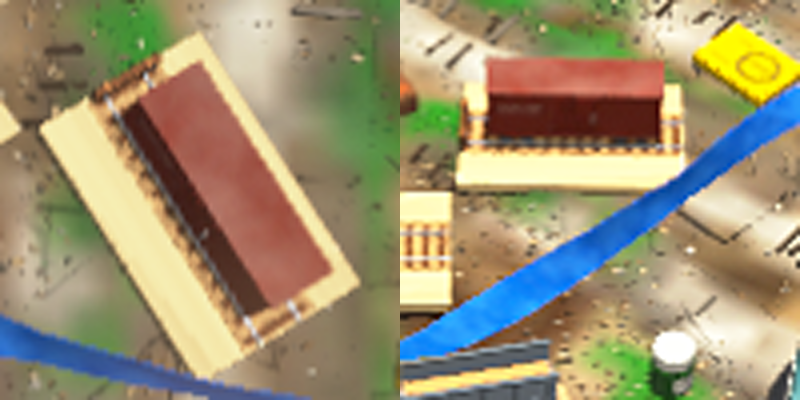

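The car stands upright along the buffer siding, roof at (235,185) in the left half, and the measurements put it within 2 mm of the middle. Now I put the bridge back.

```bash
python3 - <<'E'
from act import *; from meas import *
A=(.427,.0254,132.6); c=[]
for k in(0,180,-180):
    B=(.5605,.2674,32.6+k)
    o=variant([A,B]); c.append((max(abs(solver.inverse_kinematics([x,y,ZT],q(p+o))[5]) for x,y,p in(A,B)),o,B))
_,off,B=min(c,key=lambda v:v[0]); print(off,B)
pick(A[0],A[1],A[2]+off,.093,40)
place(B[0],B[1],B[2]+off,.093)
home()
t,s=shot("top"),shot("scene")
cv2.imwrite("pics/e.png",np.hstack([cv2.resize(f["color"][y:y+h,x:x+w,::-1],(400,400),interpolation=cv2.INTER_CUBIC) for f,x,y,w,h in((t,95,90,100,100),(s,120,180,100,100))]))
E
```

```text
180 (0.5605, 0.2674, 212.6)
pick hit False opening 0.0355 grip 40.975661566480994 tcp [0.4276 0.0254 0.0936]
lifted 0.0356 dF [-0.2 -0.1 -4.5]
place hit True z [0.5605 0.2673 0.0936]
t 72.075
```

View pics/e.png

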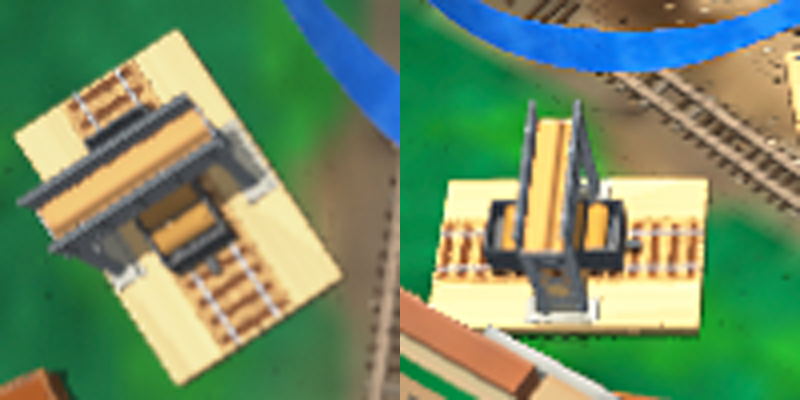

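The bridge stands squarely over the wagon, with its near foot centred on its pad at about (562,310) in the right half. One numeric check, then I hand in.

```bash
python3 - <<'E'
from act import *; from meas import *
t,s=shot("top"),shot("scene")
a=rect(onplane(t,np.array([(20,202),(185,97),(52,248),(220,140)])/4+[95,90]-.37,.124)); b=rect(onplane(s,(np.array([(531,100),(579,100),(524,255),(568,260)])-[400,0])/4+[120,180]-.37,.124))
print(a,b,"board t 561.7 266 32.8, s 558.1 267.6 31.8")
if max(np.hypot(*(a[:2]-[561.7,266])),np.hypot(*(b[:2]-[558.1,267.6])))<8:
    ctrl.wait(.5); print(ctrl.hand_in(),ctrl.get_clock())
E
```

```text
[561.6 267.4  32.5 113.9 -57.9] [550.7 273.   34.1 132.3 -55.5] board t 561.7 266 32.8, s 558.1 267.6 31.8
```

The top view gives 1.4 mm and under 1° off. The scene estimate fits the bridge 132 mm long instead of 112, so its lower corners were picked too low on the leg. The foot on its pad confirms the placing.

```bash
python3 -c "
from workcell import ctrl
ctrl.wait(.3); print(ctrl.hand_in(),ctrl.get_clock())"
```

```text
the job is handed in; nothing more can be done
the job is handed in; nothing more can be done
```

The job is handed in, at about 73 s of the 128 s: the box car and log wagon are swapped, and the footbridge stands back over the log wagon, each measured within about 2 mm of its place.

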